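# Fit the rasp disc onto the fruit mill

### The job

Pick the rasp disc up by its black bar grip, put it over the spindle of the white fruit mill, and turn it gently until its notches find the drive lugs and it drops; then press it fully home so that the black interlock plate is pushed all the way down, and let go. Never force the disc down on the mill, and leave the bottles and the jar standing where they are.

Things in the scene. Friction and masses are not known exactly. Their poses are not given: they have to be found in the camera images.
- disc: Rasp disc, 0.25 to 0.5 kg, flat on the board: white hub 84 mm wide, 26 mm high, steel disc 96 mm wide on it (top 30 mm above the underside). Origin: centre of the underside, z up. In the underside a blind central bore 19.6 mm wide, 26 mm deep, and three radial notches, bore to rim, 12 mm wide, 13 mm deep, at 0 (its x axis), 105 and 230 degrees (anticlockwise from above).
- disc_grip (a point): Centre of the disc's black bar grip, on the disc's axis 46 mm above its underside; axes as the disc's. The bar is 60 mm long (along x), 16 mm wide (y), from 30 to 62 mm above the underside.
- disc_mark (a point): Red mark on the top of the disc near the rim, 40 mm from the axis along the disc's x: it lies over the notch at 0 degrees.
- mill: Fruit mill, fixed: white box 180 x 180 x 62 mm, on it a round step to 70 mm and a dark steel seat 94 mm wide, top at 76 mm. Origin: centre of the underside, z up; buttons face its -x. The disc turned wrongly rests on the lug tops (underside 88 mm up); turned rightly and pushed home, its underside is on the seat, 76 mm up. Over 60 N between disc and mill damages the drive.
- spindle_top (a point): Top of the mill's spindle, on its vertical axis, 100 mm above the work surface; spindle 16 mm thick, its last 4.5 mm conical. Axes as the mill's, not the lugs'.
- seat (a point): Mill axis at the steel seat, 76 mm up: where the disc's origin ends up. Axes as the mill's. Three rigid lugs round it, 9 mm wide, 19 to 35 mm from the axis, half-round tops 88 mm up, at 0 (red lug), 105, 230 degrees anticlockwise. The red lug stops anywhere within 40 degrees either side of the mill's +x (not measured). The disc fits only with its red mark over the red lug, within 3 degrees.
- interlock (a joint): Black round interlock plate, 88 mm wide, around spindle and lugs. 0 m: up, its top 5 mm above the seat (81 mm up); 0.005 m: fully down, level with the seat. It moves stiffly (about 9 N, more than the disc's weight) and stays where it is pushed; the disc's hub pushes it through the last 5 mm.
- board: Wooden board, fixed, 200 x 200 mm, 16 mm thick, on which the disc lies at the start. Origin: centre of the underside.
- bottle_a: Amber glass bottle with brass cap, 60 mm wide, 200 mm tall, standing. Bystander. Origin: centre of the underside.
- bottle_b: Amber glass bottle with a paper label, 60 mm wide, 200 mm tall, standing. Bystander. Origin: centre of the underside.
- jar: Green glass jar, 72 mm wide, 100 mm tall, standing. Bystander. Origin: centre of the underside.
There are look-alikes about, which are no part of the job. Leave any brown or purple look-alike of the disc alone.

How it is judged:
On the way, in this order (a step that is already met when the one before it is completed fails the run):
1. the disc is lifted clear of the board, held by the fingers (height (world z) of disc above 0.05 m and contact force between the fingers and disc above 1 N and contact force between disc and board below 0.1 N), for 0.2 s.
2. the disc is over the spindle, touching the mill (horizontal distance between disc and seat below 0.006 m and z of disc in the frame of seat below 0.022 m and contact force between disc and mill above 0.5 N), for 0.02 s.
At the end, for the whole second after the job is handed in: The disc sits fully home and released on the mill: its underside centre within 3 mm of the mill's axis and within 1.5 mm of the seat, level within 0.05 rad, at rest, the interlock plate at least 4 mm down (horizontal distance between disc and seat below 0.003 m and z of disc in the frame of seat below 0.0015 m and angle between disc's own z axis and vertical below 0.05 rad and value of joint interlock above 0.004 m and linear speed of disc below 0.01 m/s and contact force between the fingers and disc below 0.1 N); the robot touches nothing.
It fails at once if the disc is forced against the mill with more than 60 N (contact force between disc and mill above 60 N).
It fails at once if a bottle or the jar is moved more than 20 mm or tipped (distance of any of bottle_a, bottle_b, jar from where it was at the start of the episode above 0.02 m or angle between any of bottle_a, bottle_b, jar's own z axis and vertical above 0.3 rad).
It also fails if it takes over 72 s, if anything falls off the work surface, if the arm or the gripper's body presses on something with over 40 N, if the wrist force passes 120 N, or if a joint passes its speed limit or range.

### The arm

A 7-joint arm with a two-finger parallel gripper is mounted at the origin on the work surface. World frame = base frame: x ahead of the robot, y to its left, z up, the work surface at z = 0. Lengths are in m, angles in rad, forces in N, time in s.
With the tool pointing down it reaches from about 0.425 to 0.925 m from the base axis. Payload 6.8 kg.
Tool frame: the origin (TCP) lies midway between the tips of the shut fingers; the grasp point (between the pads) lies 19 mm behind it; z points along the fingers, y is the line along which they close (so a half turn about z gives the same grasp; the last joint's range is limited). The gripper opens to 85 mm and grips with 20 to 120 N. Pads are 22 mm wide; open, the fingers measure 114 mm over their backs; the gripper's body (76 mm by 85 mm) begins 54 mm behind the grasp point. The pads swing forward as they close: fully open they stand 13 mm farther back than shut.
Start: joints at [-1.451, 0.477, 0.022, 1.555, -0.011, 1.109, -0.083], TCP at [0.152, 0.658, 0.231] pointing down, gripper open.
Joint ranges: [-2.96, 2.96], [-0.34, 2.1], [-1.41, 1.46], [0.24, 2.44], [-1.37, 4.51], [0.17, 1.92], [-2.96, 2.96]. Speed limits (rad/s): [2.39, 2.39, 3.14, 3.14, 3.14, 3.14, 3.14].

### API

Orientations are given as a unit quaternion [w, x, y, z].
In Python, from station import * gives the robot as it stands.
- The arm moves only by the shell command python3 -m creep 'ROWS' [FORCE]. ROWS is JSON, a list of rows, each a list of 7 numbers: the gripper command: -1 is shut, 1 is fully open, values between are in proportion, then the shift along the world's x, y, z in mm, then the turn, a rotation vector about the world's x, y, z in rad. A call has 1 to 5 rows; each row shifts and turns the commanded pose from where the row before left it; what a row does not reach is not made up. A row lasts 1/8 s, in which the tool goes at most 62.5 mm and 10.7 degrees, less where a joint would pass 70% of its speed; a pose out of reach is approached as far as the arm can. A call is refused whole if a number of a shift passes 62.5 or a number of a turn 0.188, either way. A call with a gripper value outside its range is refused whole. The fingers move at their own pace and stop on an object; FORCE is the grip in N (left out, the last holds). Time passes only in rows, so rows that do not move let the fingers close. It gives the time, the measured TCP pose, the force, the opening and the grip force at its end, in the units of the state.
- get_obs(): the state, without advancing time (a new reading comes with each control period).
- read_camera(name): name is "side" or "top"; returns (picture, depth): 384x512x3 uint8, red, green, blue; 384x512 float32, m along the optical axis (not along the pixel's ray), 0 where there is no reading.
- camera_params(name): a dict with "intrinsics" (3x3 intrinsics, pixels), "k1" (the pictures are not rectified: a ray, as slopes to the right and down, at radius r is drawn at 1 + k1 r^2 times it, then the intrinsics apply), "cam_to_world" (4x4, takes a point from camera to world coordinates). Camera axes: x right, y up, looking along -z (the intrinsics and any distortion apply to the point x, -y, -z); pixel columns grow to the right and rows downward; lengths in m; the calibration is good to about 2 mm. A picture is of the moment at which its call begins. camera_params takes no time and is no camera call.
- hand_in(): hands the job in; it is judged then, once.
The state is a dict: "t": time; "q": joint angles; "joint_vel": joint speeds; "joint_torque": joint torques, N m; "eef_pos": TCP position; "tool_rot": TCP orientation; "contact_force": force on the tool from outside, world axes, zero at the start; "torque": the same for the moment, N m; "gripper_width": opening from 0.0 (shut) to 1.0 (fully open); "grasp_force": force on a finger pad.
Only numpy, scipy, OpenCV 4.12 (cv2) and the standard library are available. Lean on these libraries where they do the work, as an engineer would, in place of code of your own. Each camera call takes 0.05 s, during which the arm holds its last target. There are 200 camera calls.

## Working session

There is one attempt and no reset: what is moved stays moved. The work goes in short steps, Python scripts to look and compute and a shell command to move; the robot and the scene stay as the last step left them, time stands still between calls to the robot, and variables do not carry over. Pictures are saved under pics/ and viewed, at most 10 in all, crops included, and the job is handed in when it is done.

```bash
mkdir -p pics; cat > h.py <<'E'
from station import *
import numpy as np, cv2
def und(name,uv):
    p=camera_params(name);K=np.array(p["intrinsics"]);k1=p["k1"]
    uv=np.atleast_2d(np.asarray(uv,float))
    return cv2.undistortPoints(uv[:,None,:],K,np.array([k1,0,0,0,0.]))[:,0]
def plane(name,uv,z):
    T=np.array(camera_params(name)["cam_to_world"]);n=und(name,uv)
    d=np.c_[n[:,0],-n[:,1],-np.ones(len(n))]@T[:3,:3].T;o=T[:3,3]
    return o+d*((z-o[2])/d[:,2])[:,None]
def pts(name,depth):
    h,w=depth.shape;u,v=np.meshgrid(np.arange(w),np.arange(h))
    n=und(name,np.c_[u.ravel(),v.ravel()]);z=depth.ravel()
    T=np.array(camera_params(name)["cam_to_world"])
    return (np.c_[n[:,0]*z,-n[:,1]*z,-z]@T[:3,:3].T+T[:3,3]).reshape(h,w,3)
def shot(name,tag):
    im,d=read_camera(name);np.savez(f"{tag}.npz",im=im,d=d);cv2.imwrite(f"pics/{tag}.png",im[:,:,::-1]);return im,d
E
python3 - <<'E'
from h import *
for n in("top","side"):
    shot(n,n+"0");p=camera_params(n);print(n,p)
print(get_obs())
E
```

```text
top {'intrinsics': array([[495.78336287,   0.        , 238.68700171],
       [  0.        , 495.78336287, 189.66063457],
       [  0.        ,   0.        ,   1.        ]]), 'k1': -0.05073865974700273, 'cam_to_world': array([[ 0.02836759,  0.97695911, -0.21153292,  0.28912097],
       [-0.99959281,  0.02707247, -0.00901674,  0.00212374],
       [-0.00308226,  0.21170257,  0.97732928,  1.38768294],
       [ 0.        ,  0.        ,  0.        ,  1.        ]])}
side {'intrinsics': array([[382.84064177,   0.        , 257.26587703],
       [  0.        , 382.84064177, 189.17897752],
       [  0.        ,   0.        ,   1.        ]]), 'k1': -0.11256673513704371, 'cam_to_world': array([[ 0.72261673,  0.53043191, -0.44324603,  0.02924245],
       [-0.69108584,  0.54044384, -0.47991751, -0.57894719],
       [-0.01501398,  0.65311748,  0.75710775,  0.98271371],
       [ 0.        ,  0.        ,  0.        ,  1.        ]])}
{'t': 0.1, 'q': array([-1.4510986 ,  0.47772203,  0.02235637,  1.5563275 , -0.01155212,
        1.10927931, -0.08308502]), 'joint_vel': array([-3.84876156e-05, -3.42284227e-03, -3.13618159e-04, -2.80220787e-03,
       -9.26539905e-04,  5.71702967e-04,  1.58849303e-04]), 'joint_torque': array([ 4.41991506e-03, -5.97764003e+01,  1.61332805e+00, -2.81958282e+01,
        1.27805976e-02,  4.90018545e-03, -1.17969336e-05]), 'eef_pos': array([0.15232313, 0.65705866, 0.23043069]), 'tool_rot': array([-5.34307381e-05,  1.13652805e-01,  9.93520203e-01, -8.02618674e-04]), 'contact_force': array([ 0.20539082, -1.149244  ,  0.22486319]), 'torque': array([-0.01827406,  0.02840696,  0.00417606]), 'grasp_force': 0.0, 'gripper_width': 0.9960128438154283}
```

View pics/top0.png

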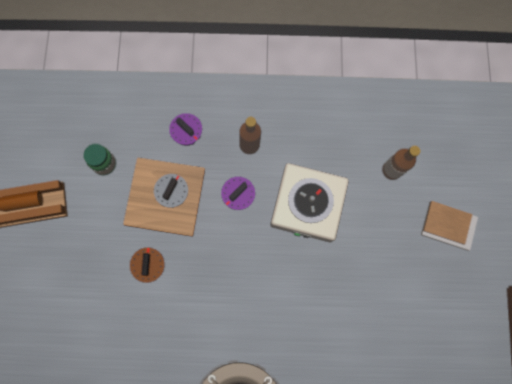

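View pics/side0.png

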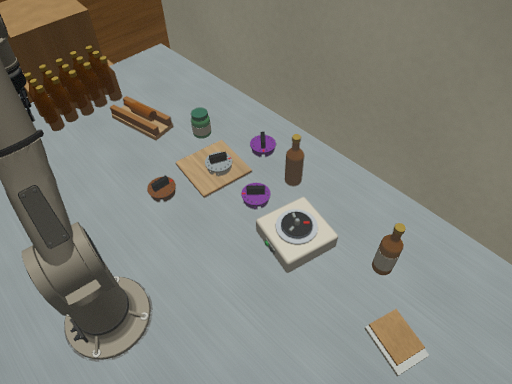

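Top view candidates: the steel disc on the board at (171,190), purple look-alikes at (186,129) and (238,193), and a brown one at (147,265). The steel/white one on the board fits the description. The mill is at (311,200), with its red lug near (319,192). I'll confirm with a crop and measure.

```bash
python3 - <<'E'
from h import *
im=np.load("top0.npz")["im"]
c=[cv2.resize(im[y-48:y+48,x-48:x+48],(400,400),interpolation=cv2.INTER_CUBIC) for x,y in((171,190),(311,200))]
sd=np.load("side0.npz")["im"]
cv2.imwrite("pics/crop1.png",np.hstack(c)[:,:,::-1])
hsv=cv2.cvtColor(im,cv2.COLOR_RGB2HSV)
def comps(m,lo,tag,x0,y0,r,amin=3):
    mm=np.zeros_like(m);mm[y0-r:y0+r,x0-r:x0+r]=m[y0-r:y0+r,x0-r:x0+r]
    n,l,s,ce=cv2.connectedComponentsWithStats(mm.astype(np.uint8))
    for i in range(1,n):
        if s[i,4]>=amin: print(tag,s[i],ce[i].round(2),plane("top",ce[i],lo)[0].round(4))
    return l
H,S,V=[hsv[...,i].astype(int) for i in range(3)]
red=((H<8)|(H>172))&(S>150)&(V>90)
comps(red,.046,"discred",171,190,22)
comps(red,.086,"lugred",311,200,22)
dark=(V<60)
comps(dark,.078,"bar",171,190,22)
comps(dark,.081,"plate",311,200,30)
P=pts("top",np.load("top0.npz")["d"])
z=P[...,2]
# bar by depth
ii=np.zeros_like(z,bool);ii[165:215,145:197]=1
b=ii&dark; uv=np.argwhere(b)[:,::-1]
q=plane("top",uv,.078)[:,:2]; c,(w),a=cv2.minAreaRect(q.astype(np.float32)); print("bar rect",c,w,a)
# steel: low sat grey on board
st=ii&(S<70)
cn=max(cv2.findContours(st.astype(np.uint8),0,1)[0],key=cv2.contourArea)[:,0]
hc=cv2.convexHull(cn)[:,0];print("disc",cv2.fitEllipse(hc),[np.round(x,4) for x in cv2.minEnclosingCircle(plane("top",hc,.046)[:,:2].astype(np.float32))])
m=np.zeros_like(z,bool);m[150:250,262:360]=1
bx=m&(z>.045)&(z<.09)
for lo,hi in((.055,.065),(.066,.079),(.079,.083),(.083,.09),(.09,.11)):
    s=m&(z>lo)&(z<hi);print(lo,hi,s.sum(),P[s].mean(0).round(4) if s.any() else '')
cn=max(cv2.findContours(bx.astype(np.uint8),0,1)[0],key=cv2.contourArea)[:,0]
print("mill box",cv2.minAreaRect(plane("top",cn,.062)[:,:2].astype(np.float32)))
pl=m&dark;cn=max(cv2.findContours(pl.astype(np.uint8),0,1)[0],key=cv2.contourArea)[:,0];cn=cv2.convexHull(cn)[:,0]
print("plate circ",cv2.minEnclosingCircle(plane("top",cn,.081)[:,:2].astype(np.float32)))
for nm,x,y,h in(("bA",250,135,.2),("bB",400,160,.2),("jar",100,158,.1)): print(nm,plane("top",[[x,y]],h/2)[0].round(3))
E
```

```text
lugred [317 190   4   4  12] [318.33 191.33] [ 0.5722 -0.1999  0.086 ]
bar [164 179  13  20 107] [169.75 188.91] [0.5695 0.2009 0.078 ]
bar rect (0.5691841840744019, 0.20084728300571442) (0.01361064799129963, 0.05513248220086098) 66.96145629882812
disc ((170.53558349609375, 190.10975646972656), (34.086368560791016, 35.170623779296875), 65.7476806640625) [array([0.5732, 0.2032]), np.float64(0.0491)]
0.055 0.065 1950 [ 0.5464 -0.178   0.0618]
0.066 0.079 1199 [ 0.5486 -0.1786  0.0708]
0.079 0.083 412 [ 0.5505 -0.1811  0.0812]
0.083 0.09 331 [ 0.5509 -0.1801  0.0853]
0.09 0.11 53 [ 0.5516 -0.1774  0.096 ]
mill box ((0.5483657121658325, -0.17942729592323303), (0.1799287497997284, 0.18377748131752014), 76.87715911865234)Traceback (most recent call last):
  File "<stdin>", line 36, in <module>
ValueError: max() iterable argument is empty
```

View pics/crop1.png

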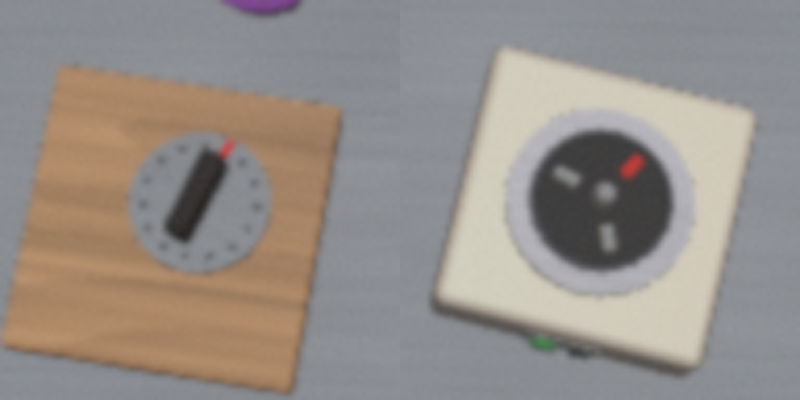

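The crop confirms the steel disc with the red mark at about (177.5,178) and the bar centred near (170,189). The mill's red lug is at (318,191), with grey lugs at (303,194) and (313,209) and the spindle tip at (312,198). Next come sub-pixel angles.

```bash
python3 - <<'E'
from h import *
from scipy.optimize import least_squares
im=np.load("top0.npz")["im"].astype(float)
def wc(w,x,y,r):
    v,u=np.mgrid[y-r:y+r+1,x-r:x+r+1];k=w[y-r:y+r+1,x-r:x+r+1];return np.array([(u*k).sum(),(v*k).sum()])/k.sum()
R=np.clip(im[...,0]-im[...,1:].max(-1)-25,0,None)
mk=wc(R,177,178,4); rl=wc(R,318,191,5)
g=im.mean(-1); G=np.clip(g-85,0,None)
print("G max",g[190:199,299:308].max(),g[200:206,306:311].min())
l2=wc(G,303,194,4); l3=wc(G,313,209,4); sp=wc(G,312,197,3)
print(mk,rl,l2,l3,sp)
L=[plane("top",p,.087)[0,:2] for p in(rl,l2,l3)]; S=plane("top",sp,.098)[0,:2]
f=lambda p:np.concatenate([np.array(p[:2])+.027*np.array([np.cos(p[2]+a),np.sin(p[2]+a)])-l for a,l in zip(np.radians([0,105,230]),L)])
s=least_squares(f,[.55,-.18,-.5]);print("mill ctr",s.x[:2],"lug deg",np.degrees(s.x[2]),"res mm",s.fun*1e3,"spindle",S)
# disc: steel circle
hsv=cv2.cvtColor(im.astype(np.uint8),cv2.COLOR_RGB2HSV)
m=np.zeros(g.shape,np.uint8);m[165:215,145:200]=(hsv[165:215,145:200,1]<75)|(g[165:215,145:200]<60)
m=cv2.morphologyEx(m,cv2.MORPH_OPEN,np.ones((3,3)))
cn=cv2.convexHull(max(cv2.findContours(m,0,1)[0],key=cv2.contourArea))[:,0]
q=plane("top",cn,.046)[:,:2]
c=least_squares(lambda p:np.hypot(*(q-p[:2]).T)-p[2],[.57,.2,.048],loss='soft_l1',f_scale=.001).x
M=plane("top",mk,.046)[0,:2]
d=np.zeros(g.shape,bool);d[170:208,155:190]=g[170:208,155:190]<70
b=plane("top",np.argwhere(d)[:,::-1],.078)[:,:2];bc=b.mean(0);e,v=np.linalg.eigh(np.cov(b.T));v=v[:,1]
print("disc c,r",c,"mark",M,"mark deg from c",np.degrees(np.arctan2(*(M-c[:2])[::-1])),"bar c",bc,"bar deg",np.degrees(np.arctan2(v[1],v[0])),np.linalg.norm(M-c[:2]))
# bar/disc in side view
o=get_obs();print(o["tool_rot"])
E
```

```text
G max 135.66666666666666 60.0
[177.26047904 176.89820359] [318.26360104 191.4507772 ] [302.66218164 193.74723691] [312.49798297 208.51142985] [312.0014918  197.64942815]
mill ctr [ 0.55163797 -0.1810689 ] lug deg -43.28506218660716 res mm [-0.3501453  -0.02992989  0.24570914  0.33792952  0.10443616 -0.30799963] spindle [ 0.55196347 -0.18110568]
disc c,r [0.57310188 0.20339854 0.04895174] mark [0.61116129 0.18671873] mark deg from c -23.665789871739264 bar c [0.57024915 0.20083548] bar deg 156.42181117386062 0.041553998069284254
[-5.34307381e-05  1.13652805e-01  9.93520203e-01 -8.02618674e-04]
```

Estimates:
- Disc at about (0.573, 0.203), with its mark at -23.6°.
- Mill axis at (0.552, -0.181), with the red lug at -43.3°.

Tool y is now at 76.9° and the bar needs 66.4°, so I turn -0.183 rad. The TCP has to move about (+421, -453) mm.

```bash
python3 -m creep '[[1,42,-45,0,0,0,-0.037],[1,42,-45,0,0,0,-0.037],[1,42,-45,0,0,0,-0.037],[1,42,-45,0,0,0,-0.036],[1,42,-45,0,0,0,-0.036]]' 40
python3 -m creep '[[1,42,-45,0,0,0,0],[1,42,-45,0,0,0,0],[1,42,-45,0,0,0,0],[1,42,-45,0,0,0,0],[1,42,-48,0,0,0,0]]'
python3 -m creep '[[1,0,0,-50,0,0,0],[1,0,0,-20,0,0,0],[1,0,0,0,0,0,0],[1,0,0,0,0,0,0]]'
```

```text
t: 0.72
eef_pos: [0.3635, 0.4308, 0.2311]
tool_rot: [-0.0, 0.205, 0.979, -0.0]
contact_force: [1.4, 0.6, 0.1]
gripper_width: 0.999
grasp_force: 0.0
t: 1.35
eef_pos: [0.5725, 0.2042, 0.2311]
tool_rot: [-0.0, 0.204, 0.979, 0.0]
contact_force: [1.0, 1.1, 0.8]
gripper_width: 0.999
grasp_force: 0.0
t: 1.85
eef_pos: [0.5721, 0.2059, 0.1622]
tool_rot: [0.001, 0.204, 0.979, 0.0]
contact_force: [-0.1, 0.7, 1.0]
gripper_width: 0.998
grasp_force: 0.0
```

```bash
python3 -m creep '[[1,0,0,-40,0,0,0],[1,0,0,-30,0,0,0],[1,0,0,-20,0,0,0],[1,0,0,-10,0,0,0],[1,0,0,0,0,0,0]]'
python3 - <<'E'
from h import *
shot("side","side1");im,_=shot("top","top1")
s=np.load("side1.npz")["im"][110:210,165:275]
t=im[150:230,125:215]
cv2.imwrite("pics/c2.png",np.hstack([cv2.resize(s,(400,400)),cv2.resize(t,(400,400))])[:,:,::-1])
for i in range(3): print(get_obs()["eef_pos"])
E
```

```text
t: 2.48
eef_pos: [0.5718, 0.2056, 0.0615]
tool_rot: [0.0, 0.204, 0.979, 0.0]
contact_force: [-1.6, 0.1, 0.3]
gripper_width: 1.002
grasp_force: 0.0
[0.57237638 0.20580325 0.06230309]
[0.57237638 0.20580325 0.06230309]
[0.57237638 0.20580325 0.06230309]
```

View pics/c2.png

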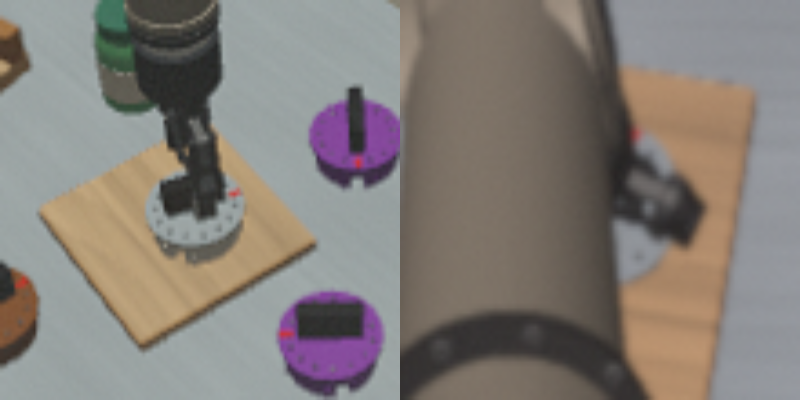

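The side crop shows the open fingers straddling the black bar, with a finger at about (205,190) in the crop and the bar behind it. I nudge, go down 12 mm and close.

```bash
python3 -m creep '[[1,1,-2,-6,0,0,0],[1,0,0,-6,0,0,0],[1,0,0,0,0,0,0],[-1,0,0,0,0,0,0],[-1,0,0,0,0,0,0]]' 40
python3 -m creep '[[-1,0,0,0,0,0,0],[-1,0,0,0,0,0,0],[-1,0,0,0,0,0,0],[-1,0,0,0,0,0,0],[-1,0,0,0,0,0,0]]'
```

```text
t: 3.2
eef_pos: [0.5727, 0.2036, 0.0495]
tool_rot: [0.0, 0.204, 0.979, 0.0]
contact_force: [0.3, -0.7, -0.2]
gripper_width: 0.605
grasp_force: 0.0
t: 3.82
eef_pos: [0.5731, 0.2041, 0.0497]
tool_rot: [0.0, 0.204, 0.979, 0.001]
contact_force: [0.7, 2.0, 2.7]
gripper_width: 0.177
grasp_force: 40.0
```

```bash
python3 -m creep '[[-1,0,0,15,0,0,0],[-1,0,0,30,0,0,0],[-1,0,0,40,0,0,0],[-1,0,0,40,0,0,0],[-1,0,0,0,0,0,0]]'
python3 -m creep '[[-1,0,0,0,0,0,0],[-1,0,0,0,0,0,0]]'
python3 - <<'E'
from h import *
im,_=shot("side","side2");shot("top","top2")
cv2.imwrite("pics/c3.png",np.hstack([cv2.resize(im[90:200,165:275],(400,400))]+[cv2.resize(np.load("top2.npz")["im"][140:230,125:215],(400,400))])[:,:,::-1])
o=get_obs();print(o["eef_pos"],o["contact_force"])
E
```

```text
t: 4.45
eef_pos: [0.5742, 0.2034, 0.1777]
tool_rot: [0.002, 0.204, 0.979, 0.001]
contact_force: [0.5, 0.2, -4.6]
gripper_width: 0.177
grasp_force: 39.6
t: 4.7
eef_pos: [0.5712, 0.2029, 0.1724]
tool_rot: [-0.002, 0.204, 0.979, -0.001]
contact_force: [-0.0, -0.2, -5.0]
gripper_width: 0.18
grasp_force: 39.6
[0.57167321 0.20308031 0.17282149] [ 0.4551372  -0.85743482 -4.11289874]
```

View pics/c3.png

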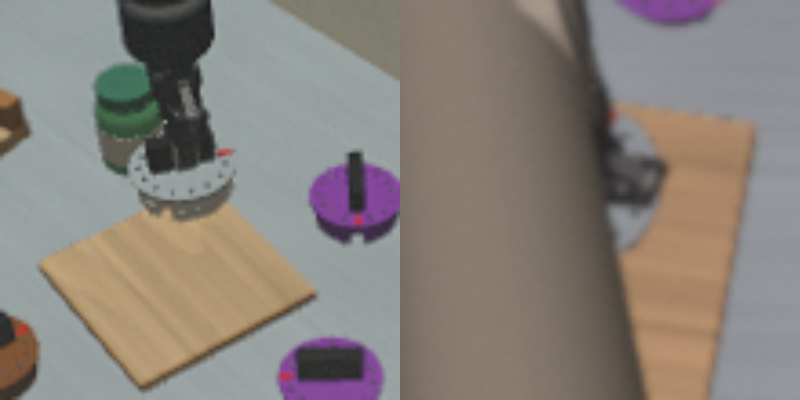

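The disc is lifted level, with the red mark at side crop (225,152). I carry it to the mill while turning -0.342 rad, shifting x first to keep away from bottle_a.

```bash
python3 -m creep '[[-1,-10,-25,0,0,0,-0.043],[-1,-10,-40,0,0,0,-0.043],[-1,0,-45,0,0,0,-0.043],[-1,0,-45,0,0,0,-0.043],[-1,0,-45,0,0,0,-0.043]]'
python3 -m creep '[[-1,0,-45,0,0,0,-0.043],[-1,0,-45,0,0,0,-0.043],[-1,0,-45,0,0,0,-0.041],[-1,0,-35,0,0,0,0],[-1,0,-14,0,0,0,0]]'
python3 -m creep '[[-1,0,0,0,0,0,0],[-1,0,0,0,0,0,0],[-1,0,0,0,0,0,0]]'
python3 - <<'E'
from h import *
im,_=shot("side","side3");im2,_=shot("top","top3")
cv2.imwrite("pics/c4.png",np.hstack([cv2.resize(im[150:270,240:360],(400,400),interpolation=2),cv2.resize(im2[150:250,260:360],(400,400),interpolation=2)])[:,:,::-1])
o=get_obs();print(o["eef_pos"],o["contact_force"],o["tool_rot"])
E
```

```text
t: 5.42
eef_pos: [0.5521, 0.0021, 0.1738]
tool_rot: [-0.0, 0.308, 0.951, -0.0]
contact_force: [0.1, 0.1, -3.3]
gripper_width: 0.178
grasp_force: 39.7
t: 6.05
eef_pos: [0.5517, -0.1831, 0.1738]
tool_rot: [-0.0, 0.369, 0.929, -0.001]
contact_force: [-0.6, -0.5, -4.3]
gripper_width: 0.18
grasp_force: 39.8
t: 6.42
eef_pos: [0.5529, -0.1786, 0.1741]
tool_rot: [-0.0, 0.366, 0.93, 0.0]
contact_force: [0.1, -0.3, -3.9]
gripper_width: 0.182
grasp_force: 39.8
[ 0.55282757 -0.17921197  0.17429392] [-0.0158077  -0.08376604 -4.10468484] [-8.60732596e-05  3.66735752e-01  9.30325121e-01  2.24480628e-04]
```

View pics/c4.png

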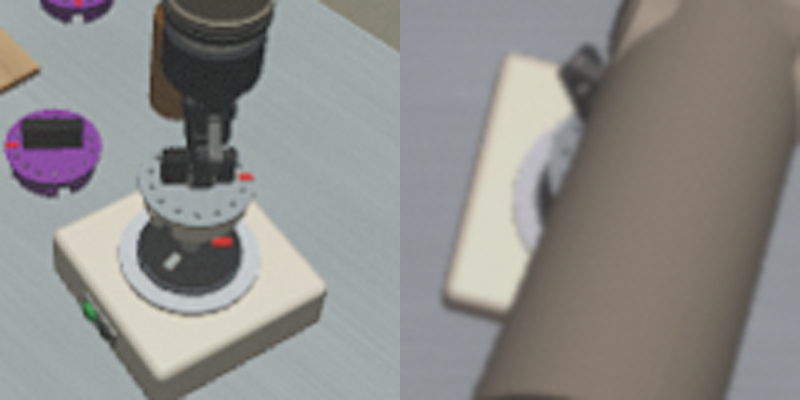

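The side crop shows the disc held level over the mill, mark at crop (246,177) and red lug at (222,242). I measure the disc axis and mill axis in the same side view so calibration errors cancel.

```bash
python3 - <<'E'
from h import *
from scipy.optimize import least_squares
s0=np.load("side0.npz")["im"].astype(float);s3=np.load("side3.npz")["im"].astype(float)
def wc(w,x,y,r):
    v,u=np.mgrid[y-r:y+r+1,x-r:x+r+1];k=w[y-r:y+r+1,x-r:x+r+1];return np.array([(u*k).sum(),(v*k).sum()])/k.sum()
Rf=lambda im:np.clip(im[...,0]-im[...,1:].max(-1)-25,0,None)
rl=wc(Rf(s0),306,222,5);G=np.clip(s0.mean(-1)-95,0,None)
l3=wc(G,292,228,3);l2=wc(G,294,215,3);sp=wc(G,297,220,2)
L=[plane("side",p,.087)[0,:2] for p in(rl,l2,l3)]
f=lambda p:np.concatenate([np.array(p[:2])+.027*np.array([np.cos(p[2]+a),np.sin(p[2]+a)])-l for a,l in zip(np.radians([0,105,230]),L)])
s=least_squares(f,[.55,-.18,-.7]);print(rl,l2,l3,"mill",s.x[:2],np.degrees(s.x[2]),s.fun*1e3)
# seat ring in both: interlock plate dark ellipse at z=.081
hs=cv2.cvtColor(s0.astype(np.uint8),cv2.COLOR_RGB2HSV)
dk=np.zeros(s0.shape[:2],np.uint8);dk[200:250,270:325]=s0[200:250,270:325].mean(-1)<75
cn=cv2.convexHull(max(cv2.findContours(dk,0,1)[0],key=cv2.contourArea))[:,0]
q=plane("side",cn,.081)[:,:2];print("plate",least_squares(lambda p:np.hypot(*(q-p[:2]).T)-p[2],[.55,-.18,.044]).x)
zt=.1743-.034+.030
mk=wc(Rf(s3),314,203,4);M=plane("side",mk,zt)[0,:2]
im=s3.astype(np.uint8);h=cv2.cvtColor(im,cv2.COLOR_RGB2HSV)
# steel: bluish grey; print rows down a column for boundary
b=s3[...,2]-s3[...,0]
for u in (288,294,300,306): print(u,[tuple(int(c) for c in s3[v,u]) for v in range(208,222)])
print("mark",mk,M,"mark->centre with -43deg",M-.040*np.array([np.cos(np.radians(-43)),np.sin(np.radians(-43))]))
E
```

```text
[305.99520548 221.92808219] [293.78656126 214.7741389 ] [291.28690344 227.89955605] mill [ 0.54859905 -0.18090724] -43.68309048333127 [ 0.41225934 -0.1563792   0.01895198  0.03247294 -0.43121132  0.12390626]
plate [ 0.54468706 -0.18299005  0.04475349]
288 [(159, 168, 170), (145, 152, 154), (112, 118, 119), (146, 155, 157), (161, 170, 171), (159, 168, 170), (136, 142, 142), (92, 90, 84), (98, 96, 87), (88, 90, 80), (71, 72, 70), (60, 61, 62), (64, 63, 64), (62, 63, 63)]
294 [(159, 168, 170), (159, 168, 170), (159, 168, 170), (158, 167, 170), (150, 158, 159), (140, 145, 148), (162, 171, 174), (162, 172, 174), (149, 157, 160), (105, 105, 103), (99, 96, 86), (101, 98, 90), (102, 98, 90), (100, 97, 90)]
300 [(159, 169, 171), (158, 167, 168), (158, 166, 168), (159, 168, 170), (158, 169, 170), (159, 169, 171), (154, 162, 164), (149, 158, 159), (163, 174, 175), (144, 152, 155), (86, 85, 78), (101, 99, 90), (100, 98, 90), (102, 100, 89)]
306 [(158, 166, 168), (157, 166, 168), (157, 167, 167), (158, 167, 169), (158, 167, 169), (154, 163, 165), (150, 158, 160), (162, 171, 173), (140, 148, 149), (85, 84, 76), (98, 98, 88), (98, 99, 90), (99, 92, 85), (173, 66, 60)]
mark [313.20114943 202.55890805] [ 0.58024965 -0.20529613] mark->centre with -43deg [ 0.55099551 -0.1780162 ]
```

```bash
cat > disc.py <<'E'
from h import *
from scipy.optimize import least_squares
def disc_axis(im,zb,u0,u1,v0,v1,guess):
    """lower steel rim edge (underside+26 mm) seen from the side camera, radius 48 mm"""
    g=cv2.GaussianBlur(im.astype(np.float32),(1,3),0).mean(-1) if 0 else im.astype(float).mean(-1)
    e=[]
    for u in range(u0,u1):
        for v in range(v1,v0,-1):
            if g[v,u]>122 and g[v+1,u]<=122 and im[v-1,u,2]>=im[v-1,u,0]:
                e.append((u,v+(g[v,u]-122)/(g[v,u]-g[v+1,u])));break
    q=plane("side",e,zb+.026)[:,:2]
    r=least_squares(lambda p:np.hypot(*(q-p[:2]).T)-.048,guess,loss='soft_l1',f_scale=.0005)
    return r.x,np.abs(r.fun).mean()*1e3,len(e)
E
python3 - <<'E'
from disc import *
s0=np.load("side0.npz")["im"];s3=np.load("side3.npz")["im"]
print(disc_axis(s3,.1403,285,313,203,221,[.55,-.18]))
print(disc_axis(s3,.1403,288,310,203,221,[.55,-.18]))
# plate edge ring and spindle in side0
from scipy.optimize import least_squares
g=s0.astype(float).mean(-1)
print(g[214:224,292:303].round().astype(int))
# white round step outer edge top z=.070: diameter unknown; seat 94mm z=.076
print([tuple(map(int,s0[v,297])) for v in range(226,250)])
E
```

```text
(array([ 0.55237565, -0.17711894]), np.float64(0.8259801180695893), 28)
(array([ 0.55229562, -0.1770156 ]), np.float64(0.24320833707828712), 22)
[[118 156 149  78  54  59  59  58  55  60  59]
 [ 93 147 157 117  49  58  58  61  58  60  59]
 [ 80 125 150 136  58  56  55  58  59  58  56]
 [ 60  84  99  76  61  65  61  57  59  55  59]
 [ 57  63  65  81 117 124 113  62  55  60  61]
 [ 56  58  63 115 159 165 152  98  56  59  58]
 [ 58  57  73 110 139 148 145 116  59  59  57]
 [ 57  56  69  89 102 113 104  89  62  60  57]
 [ 59  62  67  76  83  83  83  77  62  58  55]
 [ 56  59  68  79  76  75  77  75  59  57  59]]
[(56, 57, 56), (59, 59, 59), (58, 61, 60), (59, 60, 59), (58, 59, 58), (58, 60, 58), (59, 57, 58), (62, 61, 60), (62, 62, 60), (54, 55, 51), (65, 68, 70), (69, 74, 79), (93, 100, 99), (158, 163, 164), (183, 188, 191), (184, 188, 190), (184, 190, 191), (147, 152, 155), (121, 117, 106), (189, 185, 170), (207, 203, 189), (206, 202, 187), (204, 201, 185), (205, 201, 187)]
```

```bash
python3 -m creep '[[-1,-2,-3,0,0,0,0],[-1,0,0,-10,0,0,0],[-1,0,0,-12,0,0,0],[-1,0,0,-10,0,0,0],[-1,0,0,0,0,0,0]]'
python3 -m creep '[[-1,0,0,0,0,0,0],[-1,0,0,0,0,0,0]]'
python3 - <<'E'
from disc import *
im,_=shot("side","side4");o=get_obs();print(o["eef_pos"],o["contact_force"],o["tool_rot"])
zb=o["eef_pos"][2]-.034
g=im.astype(float).mean(-1)
print(disc_axis(im,zb,284,310,208,234,[.55,-.18]),disc_axis(im,zb,288,306,208,234,[.55,-.18]))
s0=np.load("side0.npz")["im"].astype(float)
G=np.clip(s0.mean(-1)-105,0,None);v,u=np.mgrid[217:223,294:301];k=G[217:223,294:301];c=[(u*k).sum()/k.sum(),(v*k).sum()/k.sum()]
print("spindle",c,plane("side",c,.0985))
cv2.imwrite("pics/c5.png",cv2.resize(im[160:260,240:350],(770,700)[:2],interpolation=2)[:600,:,::-1])
E
```

```text
t: 7.15
eef_pos: [0.5498, -0.1831, 0.1409]
tool_rot: [-0.001, 0.368, 0.93, -0.0]
contact_force: [-1.2, 0.7, -4.5]
gripper_width: 0.18
grasp_force: 39.7
t: 7.4
eef_pos: [0.5509, -0.1836, 0.1427]
tool_rot: [0.0, 0.368, 0.93, 0.0]
contact_force: [-0.4, -0.1, -4.7]
gripper_width: 0.178
grasp_force: 39.7
[ 0.5508993  -0.18355318  0.142727  ] [ 0.59185727 -0.4092791  -3.9536283 ] [3.89147482e-04 3.67609924e-01 9.29979989e-01 1.11934606e-04]
(array([ 0.55024654, -0.18206616]), np.float64(1.776816569583568), 25) (array([ 0.55010848, -0.18175963]), np.float64(2.3099665291092832), 18)
spindle [np.float64(296.9628924833491), np.float64(219.31398667935298)] [[ 0.54927186 -0.18004752  0.0985    ]]
```

View pics/c5.png

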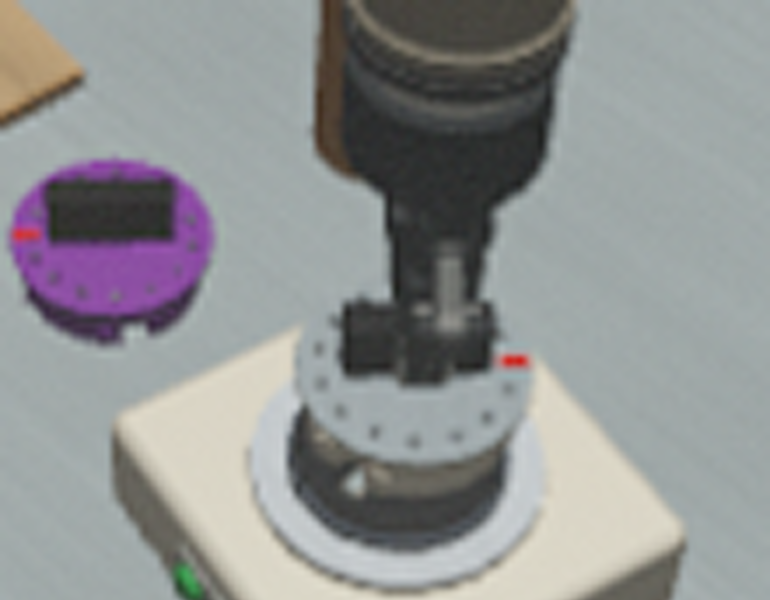

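```bash
python3 - <<'E'
from disc import *
im=np.load("side4.npz")["im"]
for r in((293,310),(293,313)):
  for zb in(.107,.1087):print(disc_axis(im,zb,*r,205,229,[.55,-.18]))
s3=np.load("side3.npz")["im"]
print(disc_axis(s3,.1403,288,311,203,221,[.55,-.18]))
g=im.astype(float).mean(-1)
for u in(286,290,296,302,308): print(u,g[208:234,u].round().astype(int))
E
```

```text
(array([ 0.55170792, -0.1816133 ]), np.float64(0.2739482600010711), 17)
(array([ 0.55072577, -0.18233095]), np.float64(0.27256454764432375), 17)
(array([ 0.55188653, -0.18180805]), np.float64(0.6451481046403661), 20)
(array([ 0.55089945, -0.18252044]), np.float64(0.641790983599555), 20)
(array([ 0.55228561, -0.1770002 ]), np.float64(0.23469170577606263), 23)
286 [164 153 158 169 168 161 137 145 167 167 168 171 160 136 135 102  96  85
  66  66  65  65  64  60  73  88]
290 [ 48  49  49  49  48  73 138 171 168 169 170 170 170 169 171 159 113  83
  66 106 158 167 124  74  64  65]
296 [ 56  57  59  63  69  88 134 165 170 170 168 171 168 168 170 170 171 155
  99  92  97 100  87  63  63  66]
302 [ 61  53  57  51  52  48  62 129 171 167 169 167 168 168 168 169 168 156
 108  94  97  98  84  63  65  67]
308 [ 54  50  49  47  43 125 173 168 167 168 165 155 159 170 170 167 137  92
  98  89  70  62  65  65  78  83]
```

```bash
python3 -m creep '[[-1,-1,1.5,-3,0,0,0],[-1,0,0,-3,0,0,0],[-1,0,0,-2,0,0,0],[-1,0,0,0,0,0,0]]'
python3 -m creep '[[-1,0,0,-1,0,0,0],[-1,0,0,-1,0,0,0],[-1,0,0,0,0,0,0]]'
python3 -m creep '[[-1,0,0,-1,0,0,0],[-1,0,0,-1,0,0,0],[-1,0,0,0,0,0,0]]'
```

```text
t: 7.95
eef_pos: [0.5495, -0.1819, 0.134]
tool_rot: [-0.0, 0.368, 0.93, -0.0]
contact_force: [-1.0, 0.0, -4.6]
gripper_width: 0.18
grasp_force: 39.7
t: 8.32
eef_pos: [0.5496, -0.182, 0.1323]
tool_rot: [-0.0, 0.368, 0.93, 0.0]
contact_force: [0.9, -0.4, -4.8]
gripper_width: 0.178
grasp_force: 39.7
t: 8.7
eef_pos: [0.5496, -0.1819, 0.1302]
tool_rot: [-0.0, 0.368, 0.93, -0.0]
contact_force: [0.7, -0.6, -3.5]
gripper_width: 0.179
grasp_force: 39.7
```

```bash
python3 -m creep '[[-1,0,0,-1,0,0,0],[-1,0,0,-1,0,0,0],[-1,0,0,0,0,0,0]]'
python3 -m creep '[[-1,0,0,-1,0,0,0],[-1,0,0,-1,0,0,0],[-1,0,0,0,0,0,0]]'
python3 -m creep '[[-1,0,0,-1,0,0,0],[-1,0,0,-1,0,0,0],[-1,0,0,0,0,0,0]]'
```

```text
t: 9.07
eef_pos: [0.5495, -0.1819, 0.1282]
tool_rot: [-0.0, 0.368, 0.93, -0.0]
contact_force: [-0.7, 0.0, -4.2]
gripper_width: 0.182
grasp_force: 39.7
t: 9.45
eef_pos: [0.5495, -0.1819, 0.1262]
tool_rot: [-0.0, 0.368, 0.93, -0.0]
contact_force: [-0.7, -0.6, -3.7]
gripper_width: 0.182
grasp_force: 39.7
t: 9.82
eef_pos: [0.5495, -0.1819, 0.1242]
tool_rot: [-0.0, 0.368, 0.93, -0.0]
contact_force: [0.1, -0.3, -4.9]
gripper_width: 0.181
grasp_force: 39.7
```

```bash
python3 -m creep '[[-1,0,0,-1,0,0,0],[-1,0,0,0,0,0,0]]'
python3 -m creep '[[-1,0,0,-1,0,0,0],[-1,0,0,0,0,0,0]]'
python3 -m creep '[[-1,0,0,-0.7,0,0,0],[-1,0,0,0,0,0,0]]'
python3 -m creep '[[-1,0,0,-0.6,0,0,0],[-1,0,0,0,0,0,0]]'
```

```text
t: 10.07
eef_pos: [0.5495, -0.182, 0.1232]
tool_rot: [-0.0, 0.368, 0.93, -0.0]
contact_force: [-0.2, 0.4, -4.5]
gripper_width: 0.184
grasp_force: 39.7
t: 10.32
eef_pos: [0.5495, -0.1819, 0.1222]
tool_rot: [-0.0, 0.368, 0.93, -0.0]
contact_force: [-0.2, -0.5, -4.7]
gripper_width: 0.175
grasp_force: 39.7
t: 10.58
eef_pos: [0.5496, -0.182, 0.1216]
tool_rot: [-0.0, 0.368, 0.93, 0.0]
contact_force: [-0.2, 0.3, -4.2]
gripper_width: 0.18
grasp_force: 39.7
t: 10.82
eef_pos: [0.5496, -0.1819, 0.121]
tool_rot: [-0.0, 0.368, 0.93, 0.0]
contact_force: [0.3, 0.5, -3.9]
gripper_width: 0.176
grasp_force: 39.8
```

```bash
python3 -m creep '[[-1,0,0,-0.6,0,0,0],[-1,0,0,0,0,0,0]]'
python3 -m creep '[[-1,0,0,-0.6,0,0,0],[-1,0,0,0,0,0,0]]'
python3 -m creep '[[-1,0,0,-0.6,0,0,0],[-1,0,0,0,0,0,0]]'
python3 -m creep '[[-1,0,0,-0.6,0,0,0],[-1,0,0,0,0,0,0]]'
```

```text
t: 11.08
eef_pos: [0.5496, -0.182, 0.1204]
tool_rot: [-0.0, 0.368, 0.93, 0.0]
contact_force: [0.3, -0.1, -4.8]
gripper_width: 0.18
grasp_force: 39.8
t: 11.32
eef_pos: [0.5497, -0.1819, 0.1198]
tool_rot: [0.0, 0.368, 0.93, 0.0]
contact_force: [-0.5, 0.2, -4.0]
gripper_width: 0.179
grasp_force: 39.9
t: 11.58
eef_pos: [0.5499, -0.1818, 0.1193]
tool_rot: [0.0, 0.367, 0.93, 0.0]
contact_force: [1.0, 0.5, -2.7]
gripper_width: 0.177
grasp_force: 40.0
t: 11.82
eef_pos: [0.55, -0.1817, 0.1188]
tool_rot: [0.0, 0.367, 0.93, 0.0]
contact_force: [1.1, 1.6, -1.1]
gripper_width: 0.18
grasp_force: 40.1
```

```bash
python3 -c "
from station import *;o=get_obs();print(o['torque'],o['tool_rot'],o['contact_force'])"
python3 -m creep '[[-1,0.8,0.8,0,0,0,0],[-1,0,0,0,0,0,0]]'
python3 -c "
from station import *;o=get_obs();print(o['torque'],o['tool_rot'],o['contact_force'])"
python3 -m creep '[[-1,0,0,0,0,0,-0.01],[-1,0,0,0,0,0,0]]'
python3 -c "
from station import *;o=get_obs();print(o['torque'],o['tool_rot'],o['contact_force'])"
```

```text
[ 0.38840361 -0.30450618  0.05401748] [3.17220104e-04 3.67456254e-01 9.30040725e-01 2.24708058e-04] [ 1.11662827  1.60858924 -1.05576565]
t: 12.08
eef_pos: [0.5501, -0.1812, 0.1184]
tool_rot: [-0.0, 0.368, 0.93, -0.0]
contact_force: [0.2, 0.1, -3.2]
gripper_width: 0.177
grasp_force: 39.9
[ 0.10930688 -0.07355823  0.02378175] [-2.85940408e-04  3.67620527e-01  9.29975829e-01 -1.53960095e-04] [ 0.22774888  0.14733277 -3.23370078]
t: 12.32
eef_pos: [0.5502, -0.181, 0.1184]
tool_rot: [-0.0, 0.372, 0.928, -0.0]
contact_force: [-0.1, 0.2, -3.6]
gripper_width: 0.183
grasp_force: 39.8
[ 0.18314715 -0.1062277   0.01430948] [-2.06900577e-04  3.72276667e-01  9.28121781e-01 -1.57938032e-05] [-0.07005262  0.23626499 -3.55985325]
```

```bash
python3 -m creep '[[-1,0.3,0.3,-0.6,0,0,0],[-1,0,0,0,0,0,0]]'
python3 -m creep '[[-1,0,0,-0.6,0,0,0],[-1,0,0,0,0,0,0]]'
python3 -m creep '[[-1,0,0,-0.6,0,0,0],[-1,0,0,0,0,0,0]]'
python3 -c "
from station import *;o=get_obs();print(o['torque'],o['tool_rot'],o['contact_force'])"
```

```text
t: 12.58
eef_pos: [0.5505, -0.181, 0.1179]
tool_rot: [-0.0, 0.372, 0.928, -0.0]
contact_force: [-0.6, 0.2, -3.2]
gripper_width: 0.179
grasp_force: 39.8
t: 12.82
eef_pos: [0.5506, -0.1809, 0.1173]
tool_rot: [-0.0, 0.372, 0.928, -0.0]
contact_force: [0.8, 0.8, -4.6]
gripper_width: 0.184
grasp_force: 39.8
t: 13.08
eef_pos: [0.5507, -0.1808, 0.1168]
tool_rot: [-0.0, 0.372, 0.928, 0.0]
contact_force: [-0.5, 0.3, -3.8]
gripper_width: 0.178
grasp_force: 39.8
[ 0.09471026 -0.01472825  0.01764864] [-3.27069026e-05  3.72202860e-01  9.28151404e-01  1.86122114e-05] [-0.50484979  0.26926669 -3.78696715]
```

It's sliding into the lugs with almost no force. I keep going down to the interlock plate at about 0.115.

```bash
python3 -m creep '[[-1,0,0,-0.8,0,0,0],[-1,0,0,0,0,0,0]]'
python3 -m creep '[[-1,0,0,-0.8,0,0,0],[-1,0,0,0,0,0,0]]'
python3 -m creep '[[-1,0,0,-0.8,0,0,0],[-1,0,0,0,0,0,0]]'
python3 -m creep '[[-1,0,0,-0.8,0,0,0],[-1,0,0,0,0,0,0]]'
```

```text
t: 13.32
eef_pos: [0.5507, -0.1807, 0.1159]
tool_rot: [-0.0, 0.372, 0.928, 0.0]
contact_force: [-0.1, 0.6, -4.2]
gripper_width: 0.179
grasp_force: 39.8
t: 13.58
eef_pos: [0.5507, -0.1808, 0.1152]
tool_rot: [-0.0, 0.372, 0.928, 0.0]
contact_force: [0.4, 0.1, -3.4]
gripper_width: 0.179
grasp_force: 39.8
t: 13.82
eef_pos: [0.5508, -0.1808, 0.1147]
tool_rot: [0.0, 0.372, 0.928, 0.0]
contact_force: [-0.7, 0.9, -0.4]
gripper_width: 0.178
grasp_force: 40.2
t: 14.08
eef_pos: [0.5509, -0.1809, 0.1142]
tool_rot: [0.0, 0.372, 0.928, 0.0]
contact_force: [-2.4, 1.7, 5.5]
gripper_width: 0.18
grasp_force: 41.1
```

```bash
python3 -m creep '[[-1,0,0,-0.7,0,0,0],[-1,0,0,0,0,0,0]]'
python3 -m creep '[[-1,0,0,-0.7,0,0,0],[-1,0,0,0,0,0,0]]'
python3 -m creep '[[-1,0,0,-0.7,0,0,0],[-1,0,0,0,0,0,0]]'
python3 -m creep '[[-1,0,0,-0.7,0,0,0],[-1,0,0,0,0,0,0]]'
python3 -c "
from station import *;o=get_obs();print(o['torque'],o['tool_rot'],o['contact_force'])"
```

```text
t: 14.32
eef_pos: [0.5509, -0.1808, 0.1134]
tool_rot: [0.0, 0.372, 0.928, 0.0]
contact_force: [-2.9, 2.6, 5.2]
gripper_width: 0.182
grasp_force: 41.2
t: 14.58
eef_pos: [0.5509, -0.1808, 0.1127]
tool_rot: [0.0, 0.372, 0.928, 0.0]
contact_force: [-3.1, 1.9, 5.1]
gripper_width: 0.182
grasp_force: 41.2
t: 14.82
eef_pos: [0.5508, -0.1809, 0.112]
tool_rot: [0.0, 0.372, 0.928, 0.0]
contact_force: [-1.7, 2.6, 5.0]
gripper_width: 0.181
grasp_force: 41.2
t: 15.08
eef_pos: [0.5509, -0.1808, 0.1113]
tool_rot: [0.0, 0.372, 0.928, 0.0]
contact_force: [-1.5, 2.5, 4.8]
gripper_width: 0.179
grasp_force: 41.2
[0.41693605 0.559291   0.05860086] [1.79208812e-04 3.72206401e-01 9.28149949e-01 1.86844294e-04] [-1.52586631  2.47708877  4.84755002]
```

The plate is moving at a steady 9 N. I continue in small steps until the seat stops it.

```bash
python3 -m creep '[[-1,0,0,-0.6,0,0,0],[-1,0,0,0,0,0,0]]'
python3 -m creep '[[-1,0,0,-0.6,0,0,0],[-1,0,0,0,0,0,0]]'
python3 -m creep '[[-1,0,0,-0.5,0,0,0],[-1,0,0,0,0,0,0]]'
python3 -m creep '[[-1,0,0,-0.5,0,0,0],[-1,0,0,0,0,0,0]]'
```

```text
t: 15.32
eef_pos: [0.5509, -0.1808, 0.1107]
tool_rot: [0.0, 0.372, 0.928, 0.0]
contact_force: [-2.2, 3.7, 4.7]
gripper_width: 0.18
grasp_force: 41.2
t: 15.58
eef_pos: [0.5509, -0.1809, 0.1101]
tool_rot: [0.0, 0.372, 0.928, 0.0]
contact_force: [-2.6, 2.7, 4.9]
gripper_width: 0.178
grasp_force: 41.2
t: 15.82
eef_pos: [0.5509, -0.1808, 0.1097]
tool_rot: [0.0, 0.372, 0.928, 0.0]
contact_force: [-3.2, 2.1, 5.7]
gripper_width: 0.179
grasp_force: 41.3
t: 16.08
eef_pos: [0.5509, -0.1808, 0.1097]
tool_rot: [0.0, 0.372, 0.928, 0.0]
contact_force: [-3.9, 3.1, 10.9]
gripper_width: 0.18
grasp_force: 41.9
```

The stop at 0.1097 after about 5 mm of plate travel is the seat. One last small press to make sure, then I relax, open and rise.

```bash
python3 -m creep '[[-1,0,0,-0.6,0,0,0],[-1,0,0,0,0,0,0]]'
python3 -m creep '[[-1,0,0,-0.4,0,0,0],[-1,0,0,0,0,0,0]]'
python3 -m creep '[[-1,0,0,1.2,0,0,0],[1,0,0,0,0,0,0],[1,0,0,0,0,0,0],[1,0,0,0,0,0,0],[1,0,0,0,0,0,0]]'
python3 -m creep '[[1,0,0,5,0,0,0],[1,0,0,20,0,0,0],[1,0,0,40,0,0,0],[1,0,0,50,0,0,0],[1,0,0,30,0,0,0]]'
```

```text
t: 16.32
eef_pos: [0.5509, -0.1808, 0.1096]
tool_rot: [0.0, 0.372, 0.928, 0.001]
contact_force: [-6.3, 3.9, 16.4]
gripper_width: 0.183
grasp_force: 42.7
t: 16.58
eef_pos: [0.5509, -0.1808, 0.1096]
tool_rot: [0.0, 0.372, 0.928, 0.001]
contact_force: [-7.3, 4.6, 20.0]
gripper_width: 0.181
grasp_force: 43.2
t: 17.2
eef_pos: [0.5507, -0.181, 0.1087]
tool_rot: [0.0, 0.372, 0.928, -0.0]
contact_force: [-0.2, -0.9, 0.2]
gripper_width: 0.996
grasp_force: 0.0
t: 17.82
eef_pos: [0.5514, -0.1814, 0.2568]
tool_rot: [0.002, 0.372, 0.928, 0.0]
contact_force: [0.7, -0.4, -0.2]
gripper_width: 0.998
grasp_force: 0.0
```

```bash
python3 -m creep '[[1,0,50,20,0,0,0],[1,0,60,0,0,0,0],[1,0,60,0,0,0,0],[1,0,50,0,0,0,0],[1,0,0,0,0,0,0]]'
python3 -m creep '[[1,0,0,0,0,0,0],[1,0,0,0,0,0,0]]'
python3 - <<'E'
from disc import *
im,d=shot("side","side9");im2,d2=shot("top","top9")
cv2.imwrite("pics/c9.png",np.hstack([cv2.resize(im[170:270,240:340],(400,400),interpolation=2),cv2.resize(im2[150:250,260:360],(400,400),interpolation=2)])[:,:,::-1])
print(disc_axis(im,.076,285,312,215,245,[.55,-.18]))
P=pts("top",d2);m=(np.hypot(P[...,0]-.5515,P[...,1]+.181)<.044)
z=P[...,2];s=m&(z<.12)&(z>.09);q=P[s];A=np.c_[q[:,:2]-[.5515,-.181],np.ones(len(q))];print("disc top plane",np.linalg.lstsq(A,q[:,2],rcond=None)[0],np.median(q[:,2]),len(q))
b=m&(z>.125);print("bar top",np.median(z[b]))
E
```

```text
t: 18.45
eef_pos: [0.5505, 0.0445, 0.2739]
tool_rot: [-0.0, 0.368, 0.93, 0.001]
contact_force: [0.6, -0.8, -1.3]
gripper_width: 1.001
grasp_force: 0.0
t: 18.7
eef_pos: [0.5507, 0.0373, 0.274]
tool_rot: [0.0, 0.374, 0.928, -0.0]
contact_force: [0.5, 0.2, -0.3]
gripper_width: 1.0
grasp_force: 0.0
(array([ 0.51937213, -0.20204999]), np.float64(12.468907757488354), 27)
disc top plane [-0.00643111 -0.00019487  0.10768614] 0.10758174525470077 686
bar top 0.13842977513974875
```

View pics/c9.png

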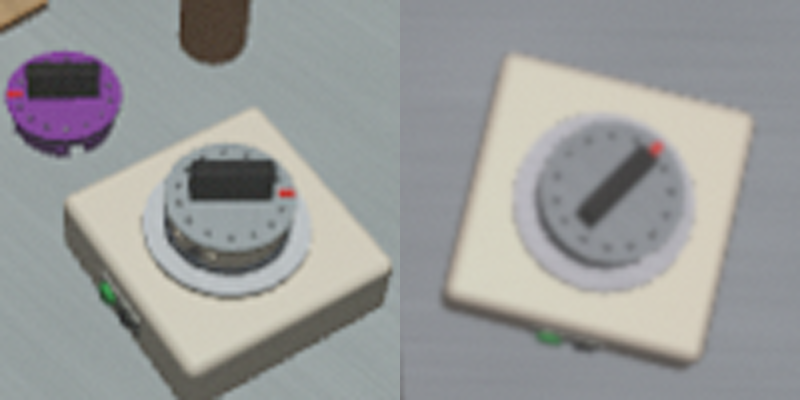

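The disc sits level and centred on the mill with the fingers clear. I check the depth bias once against the start picture, since the steel top read 107.6 mm instead of 106.

```bash
python3 - <<'E'
from h import *
for t,c,lo,k in(("top0",(.573,.203),.035,.046),("top9",(.5515,-.181),.09,.106)):
    P=pts("top",np.load(t+".npz")["d"]);r=np.hypot(P[...,0]-c[0],P[...,1]-c[1]);z=P[...,2]
    s=(r<.042)&(z>lo)&(z<k+.014);b=(r<.03)&(z>k+.022)
    print(t,"steel",np.percentile(z[s],[25,50])-k,"bar",np.median(z[b])-k-.032)
E
```

```text
top0 steel [-0.00056985  0.00118192] bar 0.0004905877893804506
top9 steel [-6.65565338e-05  1.50492460e-03] bar 0.000679085676302274
```

The bias is the same before and after (0.2 to 0.5 mm difference), so the disc is fully home.

```bash
python3 -c "
from station import *;print(hand_in())"
```

```text
the job is handed in; nothing more can be done
None
```

The rasp disc is on the mill with its notches over the drive lugs, pressed down to the seat (peak tool force about 20 N, well under the 60 N limit) and released; the arm touched no bottle or jar by plan or force reading, and the job is handed in, though the hand-in call gave no verdict.

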